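# Seal the canisters on the kitchen pass, shortest first

### The job

Three of the white canisters on the counter have a raised, soft-capped seal button in the lid. Press these buttons down with the fingertips, gently and one after the other, in order of height: the shortest canister first, then the middle one, then the tallest, so that each stays down and all three are sealed. Do not pick up, tip or push along any canister, do not touch the canister with the plain lid, and leave everything else where it stands.

Things in the scene. Friction and masses are not known exactly. Their poses are not given: they have to be found in the camera images.
- short_canister: The shortest of the three canisters that have a button: loose, round, white stoneware, 69 mm across, with a flat brown wooden lid whose top is 70 mm above the underside, about 0.4 to 0.85 kg. Origin at the centre of its underside, z up along its axis.
- short_button_top (a point): Centre of the top face of the short canister's seal button: a soft black rubber cap 26 mm across, 7 mm thick, on a steel stem amid the lid. Raised, its top is 94 mm above the canister's underside; pressed down to about 82 mm (some 8 N) it is sealed; let go, it stands at 86 mm. This point moves with the cap.
- short_button (a joint): How far this button's stem is pushed down: 0 = raised, 0.008 m = fully down; it starts between 0 and 0.0015 and seals from 0.0055 on. It slides straight down against about 4 N of friction and stays where it is left. The cap on it squashes too, like a spring (2 N per mm, 8 mm at most), and springs back: the top face is pushed down by the sum of both.
- middle_canister: The middle of the three canisters that have a button: loose, round, white stoneware, 69 mm across, with a flat brown wooden lid whose top is 100 mm above the underside, about 0.4 to 0.85 kg. Origin at the centre of its underside, z up along its axis.
- middle_button_top (a point): Centre of the top face of the middle canister's seal button: a soft black rubber cap 26 mm across, 7 mm thick, on a steel stem amid the lid. Raised, its top is 124 mm above the canister's underside; pressed down to about 112 mm (some 8 N) it is sealed; let go, it stands at 116 mm. This point moves with the cap.
- middle_button (a joint): How far this button's stem is pushed down: 0 = raised, 0.008 m = fully down; it starts between 0 and 0.0015 and seals from 0.0055 on. It slides straight down against about 4 N of friction and stays where it is left. The cap on it squashes too, like a spring (2 N per mm, 8 mm at most), and springs back: the top face is pushed down by the sum of both.
- tall_canister: The tallest of the three canisters that have a button: loose, round, white stoneware, 69 mm across, with a flat brown wooden lid whose top is 130 mm above the underside, about 0.4 to 0.85 kg. Origin at the centre of its underside, z up along its axis.
- tall_button_top (a point): Centre of the top face of the tall canister's seal button: a soft black rubber cap 26 mm across, 7 mm thick, on a steel stem amid the lid. Raised, its top is 154 mm above the canister's underside; pressed down to about 142 mm (some 8 N) it is sealed; let go, it stands at 146 mm. This point moves with the cap.
- tall_button (a joint): How far this button's stem is pushed down: 0 = raised, 0.008 m = fully down; it starts between 0 and 0.0015 and seals from 0.0055 on. It slides straight down against about 4 N of friction and stays where it is left. The cap on it squashes too, like a spring (2 N per mm, 8 mm at most), and springs back: the top face is pushed down by the sum of both.
- plain_canister: Loose canister of the same make and width (69 mm), 115 mm high to its flat wooden lid, WITHOUT a button. Not part of the job, not to be touched. Origin at the centre of its underside.
- ramekin: Bystander: small loose open white bowl, 66 mm across, 40 mm high. Origin at the centre of its underside.
- squeeze_bottle: Bystander: loose white bottle with a pointed nozzle, 44 mm across, 135 mm high. Origin at the centre of its underside.
- pepper_mill: Bystander: loose dark wooden pepper mill, 54 mm across, 142 mm high. Origin at the centre of its underside.
- oil_bottle: Bystander: loose green glass bottle, 58 mm across, 210 mm high. Origin at the centre of its underside.
There are look-alikes about, which are no part of the job. What is shaped like the middle_canister but orange is not meant.

How it is judged (in metres and radians):
On the way, in this order (a step that is already met when the one before it is completed fails the run):
1. the short canister's button is pressed down (value of joint short_button above 0.0055 m), for 0.1 s.
2. the middle canister's button is pressed down (value of joint middle_button above 0.0055 m), for 0.1 s.
3. the tall canister's button is pressed down (value of joint tall_button above 0.0055 m), for 0.1 s.
At the end, for the whole second after the job is handed in: All three buttons are at least 5.5 mm down (of 8 mm), and their canisters stand upright (within 0.1 rad), at rest, within 25 mm of where they began (value of joint each of short_button, middle_button, tall_button above 0.0055 m and distance of each of short_canister, middle_canister, tall_canister from where it was at the start of the episode below 0.025 m and angle between each of short_canister, middle_canister, tall_canister's own z axis and vertical below 0.1 rad and linear speed of each of short_canister, middle_canister, tall_canister below 0.02 m/s); the robot touches nothing.
It fails at once if a button is pressed out of order: the middle or tall one is more than 4 mm down before the short one is sealed, or the tall one before the middle one ((value of joint middle_button above 0.004 m and value of joint short_button below 0.0055 m) or (value of joint tall_button above 0.004 m and value of joint short_button below 0.0055 m) or (value of joint tall_button above 0.004 m and value of joint middle_button below 0.0055 m)).
It fails at once if a canister with a button is lifted (10 mm), tipped (0.2 rad) or pushed along (25 mm) (height (world z) of any of short_canister, middle_canister, tall_canister above 0.01 m or angle between any of short_canister, middle_canister, tall_canister's own z axis and vertical above 0.2 rad or distance of any of short_canister, middle_canister, tall_canister from where it was at the start of the episode above 0.025 m).
It fails at once if a canister is pressed with more than 25 N (contact force between the fingers and short_canister above 25 N or contact force between the fingers and middle_canister above 25 N or contact force between the fingers and tall_canister above 25 N).
It fails at once if the plain-lidded canister is touched by the robot (more than 1 N) or moved by 20 mm (contact force between any of the fingers, the arm and plain_canister above 1 N or distance of plain_canister from where it was at the start of the episode above 0.02 m).
It fails at once if a bystander is moved by more than 30 mm (distance of any of ramekin, squeeze_bottle, pepper_mill, oil_bottle from where it was at the start of the episode above 0.03 m).
It also fails if it takes over 54 s, if anything falls off the work surface, if the arm or the gripper's body presses on something with over 40 N, if the wrist force passes 120 N, or if a joint passes its speed limit or range.

### The arm

A 6-joint arm with a two-finger parallel gripper is mounted at the origin on the work surface. World frame = base frame: x ahead of the robot, y to its left, z up, the work surface at z = 0. Lengths are in mm, angles in degrees, forces in N, time in s.
With the tool pointing down it reaches from about 350 to 850 mm from the base axis. Payload 8.1 kg.
Tool frame: the origin (TCP) lies midway between the tips of the shut fingers; the grasp point (between the pads) lies robot.grasp_offset behind it (robot.grasp_offset is the distance from the TCP to the grasp point, in mm); z points along the fingers, x is the direction in which the jaws open and shut, and the axes are right-handed (so a half turn about z gives the same grasp; the last joint's range is limited). The gripper opens to 85 mm and grips with 20 to 120 N. Pads are 22 mm wide; open, the fingers measure 114 mm over their backs; the gripper's body (76 mm by 85 mm) begins 54 mm behind the grasp point. The pads swing forward as they close: fully open they stand 13 mm farther back than shut.
Start: joints at [66.497, 7.471, 85.268, -0, 87.261, -4.893], TCP at [191.45, 568.64, 196.992] pointing down, gripper open.
Joint ranges: [-169.43, 169.43], [-51.17, 129.36], [1.28, 143.12], [-76.62, 256.62], [0, 156.53], [-152.29, 152.29]. Speed limits (degrees/s): [136.94, 136.94, 159.86, 180, 180, 180].

### API

Orientations are given as a 3x3 rotation matrix whose columns are the frame's x, y, z axes.
In Python, from plant import robot, capture, camera_model, order gives the robot as it stands.
- The arm moves only by the shell command python3 -m handwheel 'ROWS' [FORCE]. ROWS is JSON, one flat list of numbers, 7 for each row, row after row: the turn, a rotation vector about the tool's x, y, z in units of 6 degrees (1.0 is 6 degrees), then the shift along the tool's x, y, z in units of 30 mm (1.0 is 30 mm), then the closure, from -1 (fully open) to 1 (shut). In form: [wx, wy, wz, tx, ty, tz, gripper, wx, wy, wz, tx, ty, tz, gripper, ...]. A call has 1 to 10 rows; each row is the pose to reach, as a shift and turn from the pose commanded when the call began, along the tool's axes at that moment; what a row does not reach only later rows make up. A row lasts 1/10 s, in which the tool goes at most 50 mm and 8.59 degrees, less where a joint would pass 70% of its speed; a pose out of reach is approached as far as the arm can. A call with a gripper value outside its range is refused whole. The fingers move at their own pace and stop on an object; FORCE is the grip in N (left out, the last holds). Time passes only in rows, so rows that repeat a pose let the fingers close. It gives the time, the measured TCP pose, the force and the opening at its end, in the units of the state.
- robot.get_obs(): the state, without advancing time (a new reading comes with each control period).
- capture(name): name is "side" or "top"; returns (picture, depth): 384x512x3 uint8, red, green, blue; 384x512 float32, mm along the optical axis (not along the pixel's ray), 0 where there is no reading.
- camera_model(name): a dict with "vfov" (degrees; the focal length in pixels is half the picture's height over the tangent of half this angle, whatever the lens; pixels are square), "cx", "cy" (the principal point, pixels), "R" (3x3) and "t" (3): a world point X has camera coordinates R X + t. Camera axes: x right, y down, z forward; pixel columns grow to the right and rows downward; lengths in mm; the calibration is good to about 2 mm. A picture is of the moment at which its call begins. camera_model takes no time and is no camera call.
- order.hand_in(): hands the job in, once; it reports no verdict.
The state is a dict: "clock": time; "joint_positions": joint angles; "dq": joint speeds; "tau": joint torques, N m; "position": TCP position; "orientation": TCP orientation; "contact_force": force on the tool from outside, world axes, zero at the start; "torque": the same for the moment, N m; "grip_width": finger opening in mm.
Only numpy, scipy, OpenCV 4.12 (cv2) and the standard library are available. Lean on these libraries where they do the work, as an engineer would, in place of code of your own. Each camera call takes 0.05 s, during which the arm holds its last target. There are 200 camera calls.

## Working session

There is one attempt and no reset: what is moved stays moved. The work goes in short steps, Python scripts to look and compute and a shell command to move; the robot and the scene stay as the last step left them, time stands still between calls to the robot, and variables do not carry over. Pictures are saved under pics/ and viewed, about 8 in all and at most 12, crops included, and the job is handed in when it is done.

```bash
mkdir -p pics; ls; cat > cap.py <<'E'
import sys,cv2,numpy as np
from plant import robot,capture,camera_model
for n in("top","side"):
    p,d=capture(n); np.savez(n+sys.argv[1],p=p,d=d)
    cv2.imwrite(f"pics/{n}{sys.argv[1]}.png",p[:,:,::-1])
    m=camera_model(n); print(n,m)
print(robot.get_obs(),robot.grasp_offset)
E
python3 cap.py 0; python3 -c "
import cv2,numpy as np
cv2.imwrite('pics/both0.png',cv2.resize(np.vstack([cv2.imread('pics/top0.png'),cv2.imread('pics/side0.png')]),None,fx=.78,fy=.78))"
```

```text
pics
top {'vfov': 52.77289423234528, 'cx': 251.40901360279324, 'cy': 191.12629483335337, 'R': array([[-2.59040704e-03, -9.99272623e-01,  3.80462169e-02],
       [-9.96002976e-01, -8.18689654e-04, -8.93162988e-02],
       [ 8.92824803e-02, -3.81255108e-02, -9.95276386e-01]]), 't': array([  1.1317521 , 596.28556258, 938.45555059])}
side {'vfov': 54.52327529632229, 'cx': 254.6407733088519, 'cy': 192.46021602011893, 'R': array([[ 0.85101425, -0.52510829,  0.00600252],
       [-0.23232935, -0.38672507, -0.89244988],
       [ 0.47095416,  0.758093  , -0.45110662]]), 't': array([-483.8761536 ,  259.10639341,  558.50923873])}
{'clock': 0.1, 'joint_positions': array([ 6.64994578e+01,  7.51091500e+00,  8.53222152e+01, -2.24479710e-03,
        8.72622380e+01, -4.89240268e+00]), 'dq': array([-0.03887992, -0.12117597, -0.02020029,  0.01301031, -0.05970262,
       -0.08402431]), 'tau': array([ 1.14076654e-03, -5.70951498e+01, -5.01943803e+01, -1.86561056e-04,
        8.05978751e-03,  3.85413011e-05]), 'position': array([191.22369208, 568.1325925 , 196.05588964]), 'orientation': array([[ 3.19091622e-01,  9.47723664e-01, -6.27839778e-04],
       [ 9.47722415e-01, -3.19092223e-01, -1.54203601e-03],
       [-1.66176281e-03, -1.02967059e-04, -9.99998614e-01]]), 'contact_force': array([ 0.31963704, -0.06988803, -0.97417152]), 'torque': array([-0.02374483,  0.05735943, -0.01915322]), 'grip_width': 85.2000412213418} 18.700000000000003
```

View pics/top0.png

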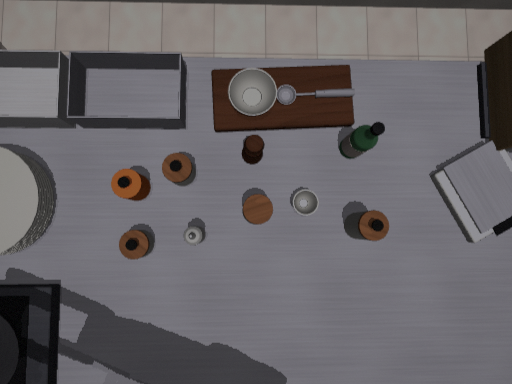

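View pics/side0.png

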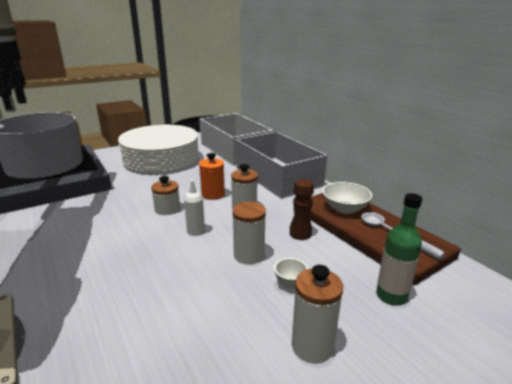

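The top view shows four black caps: (132,244) short (side 165,182), (176,166) middle (side 244,170), (377,226) tall (side 320,272), and (125,182) the orange look-alike. The plain lid is at (258,209). Next I measure the caps and bystanders.

```bash
cat > meas.py <<'E'
import sys,cv2,numpy as np
from plant import camera_model
def cast(n,uv,z):
    m=camera_model(n);f=192/np.tan(np.radians(m["vfov"]/2));R=m["R"];c=-R.T@m["t"]
    r=R.T@np.array([(uv[0]-m["cx"])/f,(uv[1]-m["cy"])/f,1]);return c+r*(z-c[2])/r[2]
def dep(n,uv,d):
    m=camera_model(n);f=192/np.tan(np.radians(m["vfov"]/2))
    return m["R"].T@(d*np.array([(uv[0]-m["cx"])/f,(uv[1]-m["cy"])/f,1])-m["t"])
def cap(n,k,uv,h,w=12):
    z=np.load(n+k+".npz");p=z["p"];d=z["d"];u,v=uv
    g=p[v-w:v+w,u-w:u+w].max(2)
    _,l,s,c=cv2.connectedComponentsWithStats((g<32).astype(np.uint8))
    i=min(range(1,len(s)),key=lambda j:np.hypot(*(c[j]-w))-(5 if s[j,4]>15 else 0))
    q=c[i]+[u-w,v-w];dd=np.median(d[v-w:v+w,u-w:u+w][l==i])
    print(n,k,q.round(1),"area",s[i,4],"plane",cast(n,q,h).round(1),"depth",dep(n,q,dd).round(1))
    return q
E
python3 - <<'E'
from meas import *
for nm,t,s,h in(("short",(132,244),(165,182),92),("mid",(176,166),(244,170),122),("tall",(377,226),(320,272),152),("orange",(125,182),(211,158),122)):
    print(nm);cap("top","0",t,h);cap("side","0",s,h-3)
d=np.load("top0.npz")["d"]
for nm,uv,h in(("plain",(258,209),115),("squeeze",(192,236),135),("ramekin",(305,202),40),("mill",(254,143),142),("oil",(377,129),210)):
    print(nm,cast("top",uv,h).round(),dep("top",uv,d[uv[1],uv[0]]).round())
p=cv2.imread("pics/top0.png")
cv2.imwrite("pics/crop0.png",np.hstack([cv2.resize(p[y-25:y+25,x-25:x+25],(250,250),interpolation=0) for x,y in((132,244),(176,166),(377,226))]))
E
```

```text
short
top 0 [131.1 244.3] area 92 plane [469.1 276.6  92. ] depth [469.2 276.5  92.6]
side 0 [163.7 179.5] area 27 plane [464.6 270.1  89. ] depth [464.1 268.5  89.7]
mid
top 0 [175.2 165.4] area 93 plane [645.6 175.2 122. ] depth [645.5 175.1 122.7]
side 0 [243.9 167.5] area 34 plane [641.9 171.9 119. ] depth [640.7 169.8 120. ]
tall
top 0 [376.7 224.9] area 100 plane [ 511.3 -267.6  152. ] depth [ 511.3 -267.4  152.5]
side 0 [320.1 273. ] area 168 plane [ 507.8 -272.1  149. ] depth [ 506.1 -273.9  151. ]
orange
top 0 [123.1 181.7] area 88 plane [608.5 289.6 122. ] depth [608.3 289.2 123.4]
side 0 [211.  156.4] area 17 plane [604.5 283.5 119. ] depth [603.1 280.5 120.3]
plain [548. -11. 115.] [548. -11. 117.]
squeeze [488. 134. 135.] [488. 135. 133.]
ramekin [ 568. -131.   40.] [ 570. -137.    5.]
mill [693.  -1. 142.] [693.  -1. 141.]
oil [ 709. -253.  210.] [ 710. -254.  209.]
```

View pics/crop0.png

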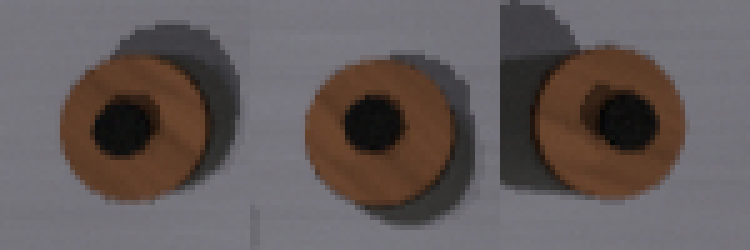

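Crop check: all three chosen canisters have white bodies, brown lids and black caps. Heights fit in both views to a few mm. I'll use short (468,275), middle (645,174) and tall (511,-268). First move: shut the fingers and travel above the short one.

```bash
python3 -m handwheel '[0,0,0,-6.31,11.87,1.5,1, 0,0,0,-6.31,11.87,1.5,1, 0,0,0,-6.31,11.87,1.5,1, 0,0,0,-6.31,11.87,1.5,1, 0,0,0,-6.31,11.87,1.5,1, 0,0,0,-6.31,11.87,1.5,1, 0,0,0,-6.31,11.87,1.5,1, 0,0,0,-6.31,11.87,1.5,1, 0,0,0,-6.31,11.87,1.5,1, 0,0,0,-6.31,11.87,1.5,1]' 20
python3 -m handwheel '[0,0,0,0,0,0,1, 0,0,0,0,0,0,1]'
python3 cap.py 1 >/dev/null; python3 -c "
import cv2,numpy as np
a=cv2.imread('pics/top1.png')[170:300,60:240];b=cv2.imread('pics/side1.png')[60:240,60:310]
cv2.imwrite('pics/c1.png',np.hstack([cv2.resize(a,(400,289)),cv2.resize(b,(400,289))]))"
```

```text
clock: 1.1
position: [468.9, 274.2, 151.2]
orientation: [[0.322, 0.947, -0.001], [0.947, -0.322, -0.001], [-0.001, -0.001, -1.0]]
contact_force: [0.2, -0.2, 0.5]
grip_width: -0.1
clock: 1.3
position: [467.6, 276.9, 152.1]
orientation: [[0.317, 0.948, -0.0], [0.948, -0.317, 0.0], [0.0, -0.0, -1.0]]
contact_force: [-0.4, 0.3, 0.5]
grip_width: 0.1
```

View pics/c1.png

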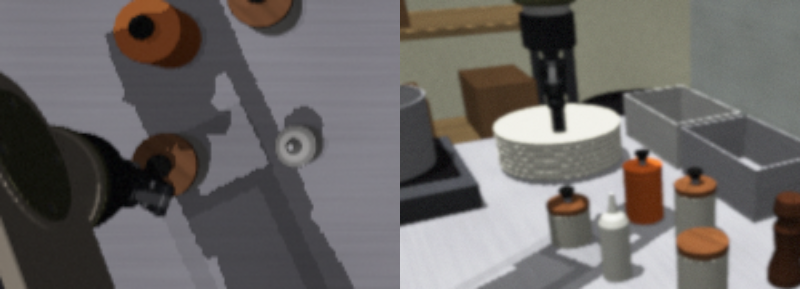

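The side view shows the shut tips at about (159,141), above the short cap at about (164,178). In the top view the tips lie across the cap near (130,249). I'll check where the TCP should project.

```bash
python3 - <<'E'
from meas import *
for n in("side","top"):
    m=camera_model(n);f=192/np.tan(np.radians(m["vfov"]/2))
    for X in((468,276,152),(468,276,94),(469,276.6,94),(464.5,270,94)):
        c=m["R"]@X+m["t"];print(n,X,(c[:2]/c[2]*f+[m["cx"],m["cy"]]).round(1))
d=np.load("side1.npz");p=d["p"]
sub=p[125:150,145:175].max(2)<60
for r in range(0,25,2):
    x=np.nonzero(sub[r])[0];print(125+r,(x.min()+145,x.max()+145) if len(x) else None)
E
```

```text
side (468, 276, 152) [161.6 155.2]
side (468, 276, 94) [164.  176.6]
side (469, 276.6, 94) [164.3 176.4]
side (464.5, 270, 94) [163.5 177.7]
top (468, 276, 152) [123.7 246.1]
top (468, 276, 94) [131.1 244.8]
top (469, 276.6, 94) [130.9 244.4]
top (464.5, 270, 94) [133.8 246.4]
125 (np.int64(153), np.int64(161))
127 (np.int64(155), np.int64(161))
129 (np.int64(156), np.int64(160))
131 (np.int64(156), np.int64(161))
133 (np.int64(156), np.int64(161))
135 (np.int64(156), np.int64(161))
137 (np.int64(156), np.int64(161))
139 (np.int64(157), np.int64(161))
141 None
143 None
145 None
147 None
149 None
```

```bash
python3 - <<'E'
from meas import *
d=np.load("side1.npz")["d"]
for v in(120,126,130,134,138,139,140): print(v,[(dep("side",(u,v),d[v,u]).round(0)).tolist() for u in(157,159,160)])
d=np.load("top1.npz")["d"]
for v in range(236,270,3): print(v,[(dep("top",(u,v),d[v,u]).round(0)).astype(int).tolist() for u in(122,126,130,134,138)])
from plant import robot; o=robot.get_obs(); print(o["position"],o["joint_positions"],o["clock"])
E
```

```text
120 [[454.0, 235.0, 253.0], [458.0, 231.0, 253.0], [460.0, 230.0, 253.0]]
126 [[457.0, 249.0, 235.0], [461.0, 247.0, 235.0], [463.0, 246.0, 234.0]]
130 [[462.0, 269.0, 219.0], [465.0, 265.0, 219.0], [467.0, 262.0, 220.0]]
134 [[459.0, 263.0, 211.0], [463.0, 263.0, 211.0], [465.0, 260.0, 211.0]]
138 [[459.0, 266.0, 201.0], [463.0, 266.0, 200.0], [466.0, 265.0, 200.0]]
139 [[459.0, 267.0, 198.0], [462.0, 263.0, 198.0], [465.0, 263.0, 198.0]]
140 [[458.0, 267.0, 195.0], [463.0, 266.0, 195.0], [465.0, 265.0, 195.0]]
236 [[487, 304, 70], [487, 295, 71], [487, 286, 69], [487, 277, 68], [487, 267, 69]]
239 [[480, 303, 73], [480, 295, 69], [480, 285, 71], [480, 276, 71], [480, 267, 69]]
242 [[473, 304, 69], [474, 288, 92], [474, 280, 91], [474, 270, 92], [473, 267, 69]]
245 [[472, 268, 193], [468, 287, 95], [510, 37, 987], [468, 270, 93], [466, 267, 68]]
248 [[469, 254, 240], [469, 244, 247], [461, 279, 91], [461, 270, 91], [460, 266, 73]]
251 [[463, 253, 242], [464, 241, 257], [465, 232, 266], [453, 276, 69], [452, 267, 68]]
254 [[462, 237, 299], [459, 240, 261], [460, 230, 271], [461, 220, 282], [446, 266, 71]]
257 [[456, 239, 291], [456, 232, 290], [455, 227, 282], [455, 221, 280], [438, 267, 67]]
260 [[451, 239, 288], [450, 233, 285], [450, 227, 281], [450, 221, 279], [426, 284, -2]]
263 [[419, 323, -1], [444, 237, 272], [445, 228, 279], [444, 221, 277], [418, 283, -1]]
266 [[412, 322, 1], [411, 312, 0], [439, 227, 280], [439, 222, 275], [411, 283, -2]]
269 [[404, 322, 2], [404, 313, -3], [404, 302, 3], [404, 292, 2], [404, 283, 0]]
[467.71083359 276.87004175 152.18245452] [ 2.52107907e+01  1.60517970e-01  9.76162483e+01  1.10139647e-02
  8.22112292e+01 -4.63051885e+01] 1.4
```

```bash
python3 -c "
import cv2,numpy as np
a=cv2.imread('pics/top1.png')[220:280,95:165];b=cv2.imread('pics/side1.png')[90:190,120:200]
cv2.imwrite('pics/c2.png',np.hstack([cv2.resize(a,(460,394),interpolation=0),cv2.resize(b,(315,394),interpolation=0)]))"
```

```text
(no output)
```

View pics/c2.png

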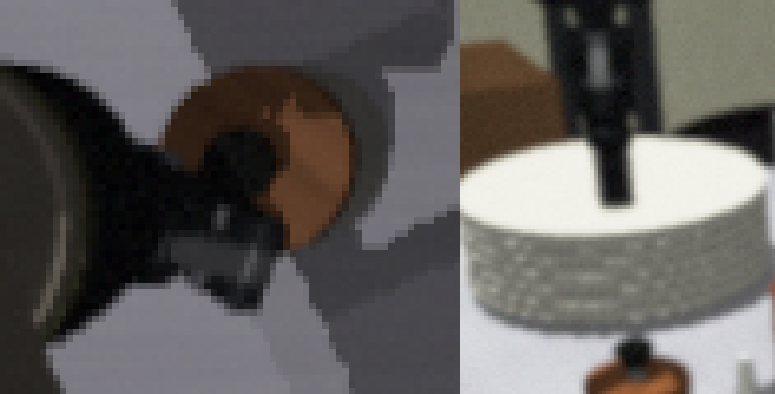

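Disagreement: depth and pixels both put the real tips at z≈195, while the reported TCP is 152. In x and y they agree to a few mm. I'll go down to where neither reading would touch, look again, then press by feel.

```bash
python3 -m handwheel '[0,0,0,0,0,0.5,1, 0,0,0,0,0,1,1, 0,0,0,0,0,1.5,1, 0,0,0,0,0,1.6,1, 0,0,0,0,0,1.6,1, 0,0,0,0,0,1.6,1]'
python3 cap.py 2 >/dev/null; python3 - <<'E'
from meas import *
z=np.load("side2.npz");d=z["d"]
for v in range(140,182,3): print(v,[(dep("side",(u,v),d[v,u]).round(0)).astype(int).tolist() for u in(158,160,162,164)])
a=cv2.imread('pics/top2.png')[220:280,95:165];b=cv2.imread('pics/side2.png')[110:210,120:200]
cv2.imwrite('pics/c3.png',np.hstack([cv2.resize(a,(460,394),interpolation=0),cv2.resize(b,(315,394),interpolation=0)]))
E
```

```text
clock: 2.0
position: [468.7, 275.6, 104.2]
orientation: [[0.319, 0.948, 0.0], [0.948, -0.319, 0.0], [0.0, 0.0, -1.0]]
contact_force: [0.1, 0.1, -0.2]
grip_width: 0.0
140 [[451, 234, 206], [455, 233, 206], [459, 231, 206], [463, 228, 206]]
143 [[454, 249, 194], [458, 245, 195], [464, 248, 193], [465, 237, 196]]
146 [[454, 248, 187], [458, 248, 186], [463, 247, 186], [466, 244, 186]]
149 [[458, 265, 174], [462, 264, 173], [466, 262, 173], [474, 270, 169]]
152 [[459, 273, 163], [461, 264, 166], [466, 264, 165], [471, 264, 163]]
155 [[458, 272, 156], [461, 266, 157], [464, 261, 158], [469, 260, 158]]
158 [[457, 273, 148], [459, 263, 151], [464, 262, 150], [469, 261, 149]]
161 [[528, 518, 40], [461, 273, 139], [466, 271, 139], [543, 506, 41]]
164 [[521, 499, 38], [527, 499, 37], [534, 498, 36], [545, 513, 28]]
167 [[521, 502, 27], [527, 500, 26], [532, 497, 26], [537, 494, 26]]
170 [[520, 502, 17], [527, 504, 15], [531, 497, 16], [537, 495, 16]]
173 [[523, 517, 0], [529, 516, -1], [533, 508, 1], [540, 510, -1]]
176 [[515, 493, 1], [461, 287, 93], [465, 282, 94], [470, 284, 92]]
179 [[507, 471, 1], [455, 270, 93], [461, 271, 91], [463, 262, 94]]
```

View pics/c3.png

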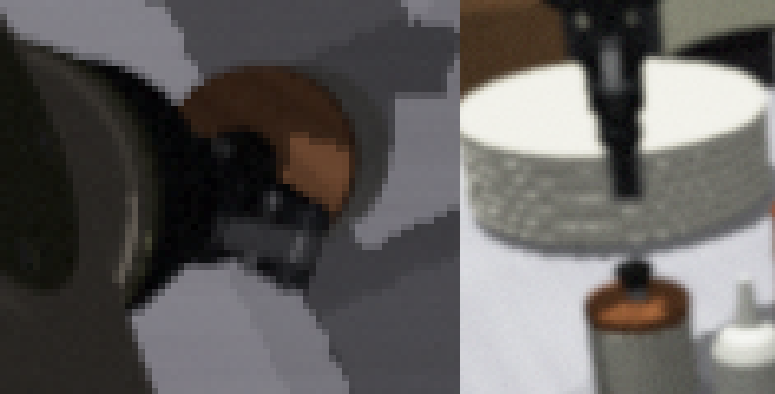

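The tips are now at z≈141 with 104 reported, right over the cap at side (162,160) against the cap at (164,177). The offset is a steady ~38 mm, so contact should come at about 56 reported. I'll approach that, then feel.

```bash
python3 -m handwheel '[0,0,0,0,0,0.3,1, 0,0,0,0,0,0.6,1, 0,0,0,0,0,0.9,1, 0,0,0,0,0,1.2,1, 0,0,0,0,0,1.2,1]'
python3 -m handwheel '[0,0,0,0,0,0.07,1, 0,0,0,0,0,0.13,1, 0,0,0,0,0,0.13,1]'
python3 -m handwheel '[0,0,0,0,0,0.07,1, 0,0,0,0,0,0.13,1, 0,0,0,0,0,0.13,1]'
```

```text
clock: 2.6
position: [467.1, 274.9, 65.7]
orientation: [[0.319, 0.948, -0.003], [0.948, -0.319, -0.002], [-0.002, -0.002, -1.0]]
contact_force: [-1.1, -0.8, -0.3]
grip_width: -0.0
clock: 2.9
position: [468.6, 275.7, 64.2]
orientation: [[0.319, 0.948, 0.0], [0.948, -0.319, 0.0], [0.0, 0.0, -1.0]]
contact_force: [1.3, 0.2, -0.7]
grip_width: 0.1
clock: 3.2
position: [468.4, 275.5, 59.9]
orientation: [[0.319, 0.948, -0.0], [0.948, -0.319, -0.0], [-0.0, -0.0, -1.0]]
contact_force: [-0.6, 0.0, 0.4]
grip_width: -0.4
```

No contact yet; I'll keep going in small steps.

```bash
python3 -m handwheel '[0,0,0,0,0,0.05,1, 0,0,0,0,0,0.1,1, 0,0,0,0,0,0.1,1]' | grep -E "pos|force"
python3 -m handwheel '[0,0,0,0,0,0.05,1, 0,0,0,0,0,0.1,1, 0,0,0,0,0,0.1,1]'| grep -E "pos|force"
```

```text
position: [468.7, 275.7, 57.3]
contact_force: [-0.3, -0.2, 2.1]
position: [468.7, 275.7, 54.2]
contact_force: [-1.0, -0.0, 3.6]
```

```bash
for i in 1; do python3 -m handwheel '[0,0,0,0,0,0.05,1, 0,0,0,0,0,0.1,1, 0,0,0,0,0,0.1,1]' | grep -E "pos|force"; done
python3 -m handwheel '[0,0,0,0,0,0.05,1, 0,0,0,0,0,0.1,1, 0,0,0,0,0,0.1,1]'| grep -E "pos|force"
```

```text
position: [468.7, 275.7, 51.1]
contact_force: [1.6, -0.8, 3.2]
position: [468.7, 275.7, 48.3]
contact_force: [-1.2, -0.4, 6.3]
```

```bash
python3 -m handwheel '[0,0,0,0,0,0.04,1, 0,0,0,0,0,0.07,1, 0,0,0,0,0,0.07,1]' | grep -E "pos|force"
python3 -m handwheel '[0,0,0,0,0,0.03,1, 0,0,0,0,0,0.05,1, 0,0,0,0,0,0.05,1]'| grep -E "pos|force"
```

```text
position: [468.8, 275.7, 46.7]
contact_force: [-3.1, -0.8, 9.6]
position: [468.8, 275.7, 45.5]
contact_force: [-3.0, -2.9, 12.3]
```

The force climbs at 2 N/mm to 12 N, so the stem is at its stop. Now lift and go above the middle canister.

```bash
python3 -m handwheel '[0,0,0,0,0,-0.3,1, 0,0,0,0,0,-1,1, 0,0,0,0,0,-2,1, 0,0,0,0,0,-3,1, 0,0,0,-1.33,6.65,-3,1, 0,0,0,-1.33,6.65,-3,1, 0,0,0,-1.33,6.65,-3,1, 0,0,0,-1.33,6.65,-3,1, 0,0,0,-1.33,6.65,-3,1, 0,0,0,-1.33,6.65,-3,1]'
python3 -m handwheel '[0,0,0,0,0,0.3,1, 0,0,0,0,0,0.5,1, 0,0,0,0,0,0.5,1, 0,0,0,0,0,0.5,1]'
python3 cap.py 3 >/dev/null; python3 - <<'E'
from meas import *
cap("top","3",(132,244),84);cap("side","3",(165,182),83)
a=cv2.imread('pics/top3.png')[130:270,90:230];b=cv2.imread('pics/side3.png')[100:220,140:280]
cv2.imwrite('pics/c4.png',np.hstack([cv2.resize(a,(390,390),interpolation=0),cv2.resize(b,(410,390),interpolation=0)]))
E
```

```text
clock: 6.0
position: [644.9, 172.8, 132.7]
orientation: [[0.321, 0.947, -0.003], [0.947, -0.321, -0.0], [-0.001, -0.002, -1.0]]
contact_force: [-1.3, -0.5, -0.2]
grip_width: -0.0
clock: 6.4
position: [643.9, 174.8, 119.4]
orientation: [[0.318, 0.948, -0.001], [0.948, -0.318, -0.0], [-0.0, -0.001, -1.0]]
contact_force: [-0.1, 0.6, 0.0]
grip_width: -0.0
top 3 [131.9 244.2] area 91 plane [468.9 276.9  84. ] depth [469.  276.5  85.5]
side 3 [164.6 182. ] area 25 plane [465.2 267.2  83. ] depth [465.3 267.5  82.9]
```

View pics/c4.png

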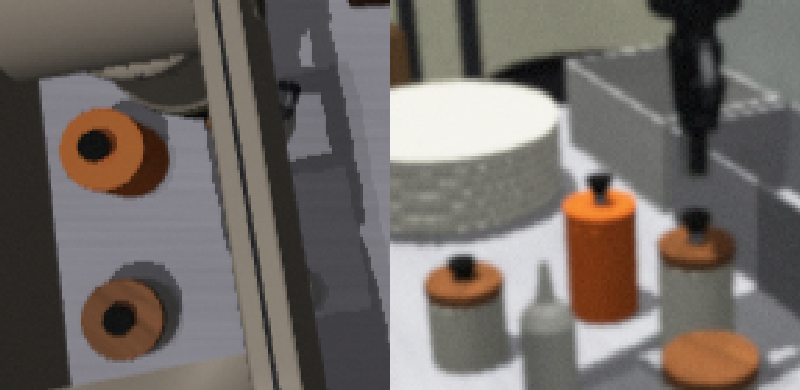

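The short cap now stands at 85 mm (sealed), and its canister has not moved. The tips are over the middle cap in the side view (crop 697,172 above 694,213). Contact should come at about 88 reported.

```bash
python3 -m handwheel '[0,0,0,0,0,0.3,1, 0,0,0,0,0,0.6,1, 0,0,0,0,0,0.85,1, 0,0,0,0,0,0.95,1, 0,0,0,0,0,0.95,1]' | grep -E "pos|force"
python3 -m handwheel '[0,0,0,0,0,0.05,1, 0,0,0,0,0,0.1,1, 0,0,0,0,0,0.1,1]' | grep -E "pos|force"
python3 -m handwheel '[0,0,0,0,0,0.05,1, 0,0,0,0,0,0.1,1, 0,0,0,0,0,0.1,1]'| grep -E "pos|force"
python3 -m handwheel '[0,0,0,0,0,0.05,1, 0,0,0,0,0,0.1,1, 0,0,0,0,0,0.1,1]' | grep -E "pos|force"
```

```text
position: [644.1, 173.9, 89.8]
contact_force: [0.5, -0.0, 0.5]
position: [645.3, 174.2, 88.5]
contact_force: [-0.3, -0.0, 1.2]
position: [645.3, 174.2, 85.4]
contact_force: [-0.1, -0.1, 3.8]
position: [645.2, 174.1, 82.0]
contact_force: [2.3, 0.9, 3.4]
```

```bash
python3 -m handwheel '[0,0,0,0,0,0.05,1, 0,0,0,0,0,0.1,1, 0,0,0,0,0,0.1,1]' | grep -E "pos|force"
python3 -m handwheel '[0,0,0,0,0,0.05,1, 0,0,0,0,0,0.08,1, 0,0,0,0,0,0.08,1]'| grep -E "pos|force"
python3 -m handwheel '[0,0,0,0,0,0.03,1, 0,0,0,0,0,0.05,1, 0,0,0,0,0,0.05,1]' | grep -E "pos|force"
```

```text
position: [645.2, 174.2, 79.1]
contact_force: [1.9, -0.7, 5.9]
position: [645.3, 174.2, 77.5]
contact_force: [-0.4, 0.3, 8.4]
position: [645.3, 174.2, 76.4]
contact_force: [-1.6, -1.6, 11.0]
```

The middle button is firm at 11 N. Lift high and travel to the tall one.

```bash
python3 -m handwheel '[0,0,0,0,0,-0.3,1, 0,0,0,0,0,-1,1, 0,0,0,0,0,-2,1, 0,0,0,0,0,-3,1, 0,0,0,0,0,-3,1]' | grep -E "pos|force"
python3 -m handwheel '[0,0,0,-15.4,0.46,0,1, 0,0,0,-15.4,0.46,0,1, 0,0,0,-15.4,0.46,0,1, 0,0,0,-15.4,0.46,0,1, 0,0,0,-15.4,0.46,0,1, 0,0,0,-15.4,0.46,0,1, 0,0,0,-15.4,0.46,0,1, 0,0,0,-15.4,0.46,0,1, 0,0,0,-15.4,0.46,0,1, 0,0,0,-15.4,0.46,0,1]'
```

```text
position: [647.1, 174.7, 170.4]
contact_force: [1.0, -0.3, 1.6]
clock: 10.3
position: [507.7, -272.1, 163.8]
orientation: [[0.323, 0.946, -0.003], [0.946, -0.323, -0.0], [-0.001, -0.003, -1.0]]
contact_force: [1.0, 0.4, 0.1]
grip_width: -0.1
```

```bash
python3 -m handwheel '[0,0,0,0,0,0,1, 0,0,0,0,0,0,1, 0,0,0,0,0,0,1]' | grep -E "pos|force"
python3 cap.py 4 >/dev/null; python3 - <<'E'
from meas import *
cap("top","4",(132,244),85);cap("top","4",(176,166),115);cap("side","4",(244,170),113)
m=camera_model("side");f=192/np.tan(np.radians(m["vfov"]/2))
for X in((511,-268,202),(511,-268,154)):
    c=m["R"]@X+m["t"];print(X,(c[:2]/c[2]*f+[m["cx"],m["cy"]]).round(1))
a=cv2.imread('pics/top4.png')[180:270,330:420];b=cv2.imread('pics/side4.png')[200:320,250:390]
cv2.imwrite('pics/c5.png',np.hstack([cv2.resize(a,(390,390),interpolation=0),cv2.resize(b,(410,390),interpolation=0)]))
E
```

```text
position: [510.9, -266.3, 164.7]
contact_force: [0.2, -0.6, 0.3]
top 4 [131.9 244.2] area 92 plane [469.  276.7  85. ] depth [469.1 276.5  85.6]
top 4 [175.6 165.8] area 84 plane [645.8 175.4 115. ] depth [645.7 175.3 115.6]
side 4 [244.2 171. ] area 20 plane [638.9 164.7 113. ] depth [640.2 167.  111.9]
(511, -268, 202) [323.2 239.5]
(511, -268, 154) [320.2 267.9]
```

View pics/c5.png

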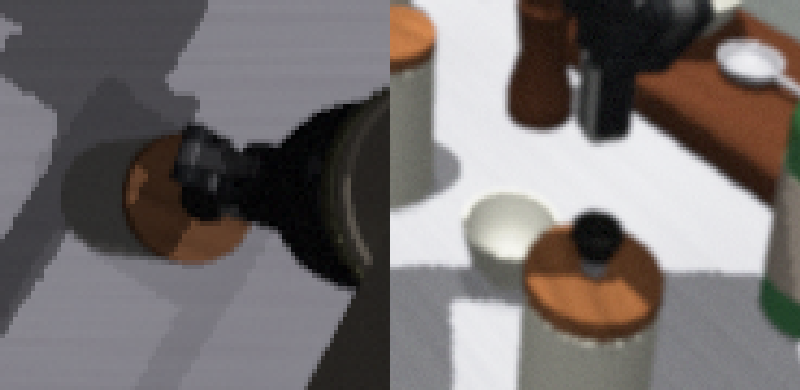

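The middle cap now stands at 115.6 mm (sealed). The tips are at side (323,242), where the centre of the tall cap predicts (323,240), so they are aligned. Contact should come at about 118 reported.

```bash
python3 -m handwheel '[0,0,0,0,0,0.3,1, 0,0,0,0,0,0.7,1, 0,0,0,0,0,1.1,1, 0,0,0,0,0,1.35,1, 0,0,0,0,0,1.35,1]' | grep -E "pos|force"
python3 -m handwheel '[0,0,0,0,0,0.05,1, 0,0,0,0,0,0.1,1, 0,0,0,0,0,0.1,1]' | grep -E "pos|force"
python3 -m handwheel '[0,0,0,0,0,0.05,1, 0,0,0,0,0,0.1,1, 0,0,0,0,0,0.1,1]'| grep -E "pos|force"
python3 -m handwheel '[0,0,0,0,0,0.05,1, 0,0,0,0,0,0.1,1, 0,0,0,0,0,0.1,1]' | grep -E "pos|force"
```

```text
position: [509.2, -267.3, 122.2]
contact_force: [0.1, 0.2, 0.3]
position: [510.7, -268.3, 122.0]
contact_force: [-0.5, 0.3, -0.6]
position: [510.7, -268.3, 118.8]
contact_force: [0.8, -0.9, 1.2]
position: [510.7, -268.2, 115.9]
contact_force: [-0.5, -0.4, 3.6]
```

```bash
python3 -m handwheel '[0,0,0,0,0,0.05,1, 0,0,0,0,0,0.1,1, 0,0,0,0,0,0.1,1]' | grep -E "pos|force"
python3 -m handwheel '[0,0,0,0,0,0.05,1, 0,0,0,0,0,0.1,1, 0,0,0,0,0,0.1,1]'| grep -E "pos|force"
python3 -m handwheel '[0,0,0,0,0,0.05,1, 0,0,0,0,0,0.08,1, 0,0,0,0,0,0.08,1]' | grep -E "pos|force"
python3 -m handwheel '[0,0,0,0,0,0.03,1, 0,0,0,0,0,0.05,1, 0,0,0,0,0,0.05,1]' | grep -E "pos|force"
```

```text
position: [510.7, -268.2, 112.6]
contact_force: [1.4, -0.1, 3.4]
position: [510.6, -268.2, 109.6]
contact_force: [1.6, -1.4, 3.7]
position: [510.7, -268.3, 107.8]
contact_force: [-1.0, 0.1, 8.2]
position: [510.8, -268.3, 106.7]
contact_force: [-1.3, 1.3, 9.6]
```

The tall button is firm at about 10 N. Lift clear and check all three.

```bash
python3 -m handwheel '[0,0,0,0,0,-0.3,1, 0,0,0,0,0,-1,1, 0,0,0,0,0,-2,1, 0,0,0,0,0,-3,1, 0,0,0,3,0,-3.5,1, 0,0,0,4,-1,-3.5,1, 0,0,0,4,-1,-3.5,1, 0,0,0,4,-1,-3.5,1, 0,0,0,4,-1,-3.5,1, 0,0,0,4,-1,-3.5,1]'
python3 cap.py 5 >/dev/null; python3 - <<'E'
from meas import *
for t,s,h in(((132,244),(165,182),85),((176,166),(244,170),115),((377,226),(320,275),145)):
    cap("top","5",t,h);cap("side","5",s,h-3)
E
```

```text
clock: 14.3
position: [520.0, -145.6, 210.2]
orientation: [[0.32, 0.948, -0.001], [0.948, -0.32, -0.0], [-0.0, -0.001, -1.0]]
contact_force: [0.0, -0.0, 0.4]
grip_width: 0.1
top 5 [131.9 244.2] area 92 plane [469.  276.7  85. ] depth [469.  276.7  85.2]
side 5 [164.2 182.1] area 22 plane [464.9 269.5  82. ] depth [464.3 267.6  82.9]
top 5 [175.6 165.8] area 83 plane [645.7 175.3 115. ] depth [645.6 175.3 115.5]
side 5 [244.  170.6] area 26 plane [640.7 169.1 112. ] depth [639.7 167.4 112.9]Traceback (most recent call last):
  File "<stdin>", line 3, in <module>
  File "meas.py", line 13, in cap
    i=min(range(1,len(s)),key=lambda j:np.hypot(*(c[j]-w))-(5 if s[j,4]>15 else 0))
ValueError: min() iterable argument is empty
```

View pics/side5.png

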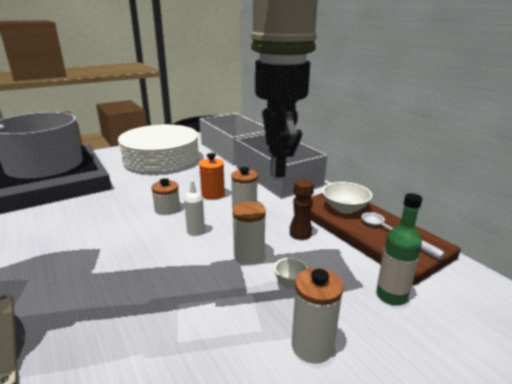

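All canisters stand where they were, the tall cap at (320,277) is lower, and the gripper is clear. The arm hid the tall cap in the top view, so I'll check it in the side view and hand in.

```bash
python3 - <<'E'
from meas import *
cap("side","0",(320,272),149);q=cap("side","5",(320,277),141)
z=np.load("side5.npz")["d"]
print([dep("side",(320,v),z[v,320])[2].round(1) for v in(271,273,275,277)])
E
python3 -m handwheel '[0,0,0,0,0,0,1, 0,0,0,0,0,0,1, 0,0,0,0,0,0,1, 0,0,0,0,0,0,1]'
```

```text
side 0 [320.1 273. ] area 168 plane [ 507.8 -272.1  149. ] depth [ 506.1 -273.9  151. ]
side 5 [319.2 277.6] area 134 plane [ 507.3 -271.9  141. ] depth [ 504.8 -274.4  143.9]
[np.float64(144.7), np.float64(145.2), np.float64(145.6), np.float64(145.6)]
clock: 14.8
position: [520.3, -145.0, 210.7]
orientation: [[0.319, 0.948, -0.0], [0.948, -0.319, 0.0], [-0.0, -0.0, -1.0]]
contact_force: [-0.0, 0.0, -0.3]
grip_width: 0.2
```

The tall cap top is at 145.5 mm (sealed is 146), and nothing is touching.

```bash
python3 -c "
from plant import order
print(order.hand_in())"
```

```text
the job is handed in; nothing more can be done
None
```

I pressed the three buttons in order (short, middle, tall) with the shut fingertips, until the force passed the sealing force: about 12, 11 and 10 N. Then I lifted clear and handed in at 14.8 s.

**Last checks:** the cap tops stand at about 85, 115.5 and 145.5 mm, against the 86, 116 and 146 mm given for sealed. The canisters moved less than about 2 mm. No contact force remained, and the plain canister and bystanders looked untouched.

**What disagreed or failed:**
- **Fingertip height:** the reported TCP height was about 37 mm below the real fingertips, as both the cameras and the contacts showed. I pressed by contact force and camera readings instead.
- **Camera offset:** the side view put the caps a few mm off from the top view (10 mm at most).
- **Tall cap, final check:** the arm hid it in the last top picture, so it was checked in the side view only.

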